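# Test pen on the stud of the filter cartridge in use

## Task

The weighted lever on the twin water filter lies over towards the cartridge in use. Take the test pen out of its stand and hold its sprung tip on the brass stud on that side of the sloping panel, with the pen square to the panel and pressing lightly, so that the tip is pushed about half-way in but never to its stop; keep it steady there for two seconds or more, and finish the program still holding it like that. Touch nothing else of the filter, neither the other stud nor the lever, with pen or hand, and leave the jigger and the amber bottle near the filter where they stand.

Things in the scene. Friction and masses are not known exactly. Their poses are not given: they have to be found in the camera images.
- filter: Twin countertop water filter, fixed, 180 x 180 mm: grey plinth, grey panel sloping down to the robot at its front, behind it an aluminium block 75 mm high, then two white cartridges (60 mm wide, tops 128 mm high) at y = +45 mm (left) and -45 mm (right). Origin: centre of the underside; x points from panel to cartridges, y to the left one, z up.
- panel: The filter's sloping panel, 88 mm along the slope x 172 mm across, fixed to the filter. Origin: centre of its face, 47 mm in front of the filter's origin and 48 mm above the worktop. z is the outward normal of the face, leaning 25 degrees from vertical towards the robot's side (the filter's -x); x runs up the slope, y to the left stud.
- stud_left (a point): Centre of the contact face of the left brass stud (14 mm wide, standing 2 mm out of the panel, inside a white ring mark 28 mm wide), at the panel's x = 0, y = +45 mm. Rigid. Axes as the panel's.
- stud_right (a point): The same for the right stud, at the panel's x = 0, y = -45 mm.
- changeover (a joint): Angle of the weighted lever, 50 mm long with a brass ball, standing on the aluminium block between the cartridges (pivot at the filter's x = 10, y = 0, z = 83 mm). It swings freely sideways and always falls to a stop: +0.65 rad leans to the left cartridge (filter's +y), -0.65 rad to the right. It may still be falling for about 1 s at the start.
- lever_knob (a point): Centre of the lever's brass ball (18 mm wide).
- stand: Pen stand, fixed: round foot 68 mm wide with an upright aluminium tube 36 mm wide outside, 22 mm inside, its mouth 100 mm above the worktop. Origin: centre of the underside.
- pen: Test pen, about 70 g, loose: round black barrel 18 mm thick. Origin: end of its steel nose, on the axis; z runs to the butt at z = 140 mm. A collar 30 mm wide (z = 60 to 66 mm) hangs it upright in the stand's mouth, nose 40 mm above the worktop; the barrel above the collar is free to grip. Lift it at least 85 mm to clear the stand.
- pen_tip (a joint): How far the sprung tip is pushed into the pen: 0 free, 0.010 m at its stop. Spring 350 N/m (about 1.75 N half-way, 3.5 N at the stop).
- tip_end (a point): Rounded end of the pen's sprung brass tip (5 mm thick), 22 mm beyond the nose (pen's z = -22 mm) when free.
- jigger: Double-cone brass jigger, 44 mm wide, 90 mm high, loose bystander. Origin: centre of the underside.
- bottle_04: Amber glass bottle with black cap, 60 mm wide, 153 mm high, loose bystander on the worktop right of the filter. Origin: centre of the underside.
Things that resemble listed ones, but are neither listed nor needed, are in the scene too. There is more than one size of the pen; the one meant has the size given above.

How it is judged:
By the outcome, as a careful person would: the job done as asked, in the order asked, and still so for the second after the job is handed in, while the arm keeps its last pose, push and grip.
It also fails if it takes over 51 s, if anything falls off the work surface, if the arm or the gripper's body presses on something with over 40 N, if the wrist force passes 120 N, or if a joint passes its speed limit or range.

## Robot

A 6-joint arm with a two-finger parallel gripper is mounted at the origin on a cart in front of the work surface, level with it; the furniture and walls round the work are solid. World frame = base frame: x ahead of the robot, y to its left, z up, the work surface at z = 0. Lengths are in m, angles in rad, forces in N, time in s.
With the tool pointing down it reaches from about 0.35 to 0.775 m from the base axis. Payload 7.3 kg.
Tool frame: the origin (TCP) lies midway between the tips of the shut fingers; the grasp point (between the pads) lies 19 mm behind it; z points along the fingers, x is the direction in which the jaws open and shut, and the axes are right-handed (so a half turn about z gives the same grasp; the last joint's range is limited). The gripper opens to 92 mm and grips with 3 to 60 N. Pads are 19 mm wide; open, the fingers measure 130 mm over their backs; the gripper's body (75 mm by 190 mm) begins 47 mm behind the grasp point.
Start: joints at [1.048, 0.342, 1.524, -0, 1.275, -0.146], TCP at [0.193, 0.488, 0.227] pointing down, gripper open.
Joint ranges: [-2.53, 2.53], [-0.77, 2.02], [0.04, 2.7], [-1, 4.14], [0.28, 2.66], [-3.11, 3.11]. Speed limits (rad/s): [2.57, 2.57, 3.14, 3.14, 3.14, 3.14].

## Interface

Orientations are given as [roll, pitch, yaw] about the fixed x, y, z axes, in that order (R = Rz(yaw) Ry(pitch) Rx(roll)).
In Python, from workcell import sensors, read_camera, ticket gives the robot as it stands.
- The arm moves only by the shell command python3 -m handwheel 'ROWS' [FORCE]. ROWS is JSON, a list of rows, each a list of 3 entries, a list of its own where there are three numbers: the closure, from 0 (fully open) to 1 (shut), then the shift along the world's x, y, z in mm, then the turn about the world's z in rad. In form: [[jaw, [x, y, z], twist], ...]. A call has 1 to 20 rows; each row shifts and turns the commanded pose from where the row before left it; what a row does not reach is not made up. A row lasts 1/8 s, in which the tool goes at most 62.5 mm and 10.7 degrees, less where a joint would pass 70% of its speed; a pose out of reach is approached as far as the arm can. A call is refused whole if a number of a shift passes 62.5 or a number of a turn 0.188, either way. A call with a gripper value outside its range is refused whole. The fingers move at their own pace and stop on an object; FORCE is the grip in N (left out, the last holds). Time passes only in rows, so rows that do not move let the fingers close. It gives the time, the measured TCP pose, the force and the opening at its end, in the units of the state.
- sensors.observe(): the state, without advancing time (a new reading comes with each control period).
- read_camera(name): name is "scene" or "top"; returns a dict with "image" (400x640x3 uint8, blue, green, red), "fx", "fy", "cx", "cy" (pixels), "R" (3x3) and "t" (3): a world point X has camera coordinates R X + t. Camera axes: x right, y down, z forward; pixel columns grow to the right and rows downward; lengths in m; the calibration is good to about 2 mm. A picture is of the moment at which its call begins. There is no depth.
- ticket.sign_off(): hands the job in, once; it reports no verdict.
The state is a dict: "t": time; "q": joint angles; "joint_vel": joint speeds; "joint_torque": joint torques, N m; "tool_pos": TCP position; "eef_rot": TCP orientation; "ft_force": force on the tool from outside, world axes, zero at the start; "torque": the same for the moment, N m; "grip_width": opening from 0.0 (shut) to 1.0 (fully open).
Only numpy, scipy, OpenCV 4.12 (cv2) and the standard library are available. Lean on these libraries where they do the work, as an engineer would, in place of code of your own. Each camera call takes 0.05 s, during which the arm holds its last target.

## Working session

There is one attempt and no reset: what is moved stays moved. The work goes in short steps, Python scripts to look and compute and a shell command to move; the robot and the scene stay as the last step left them, time stands still between calls to the robot, and variables do not carry over. Pictures are saved under pics/ and viewed, and the job is handed in when it is done.

```bash
mkdir -p pics; ls
cat > h.py <<'E'
import numpy as np,cv2
from workcell import sensors, read_camera, ticket
def snap(n):
    d=read_camera(n); return d
def ray(d,u,v):
    R=np.array(d["R"]);t=np.array(d["t"]);o=-R.T@t
    r=R.T@np.array([(u-d["cx"])/d["fx"],(v-d["cy"])/d["fy"],1]);return o,r/np.linalg.norm(r)
def onz(d,u,v,z):
    o,r=ray(d,u,v);return o+r*(z-o[2])/r[2]
def proj(d,X):
    c=np.array(d["R"])@np.array(X)+np.array(d["t"]);return d["fx"]*c[0]/c[2]+d["cx"],d["fy"]*c[1]/c[2]+d["cy"]
def tri(a,ua,b,ub):
    o1,r1=ray(a,*ua);o2,r2=ray(b,*ub)
    A=np.stack([r1,-r2],1);s=np.linalg.lstsq(A,o2-o1,rcond=None)[0]
    p,q=o1+s[0]*r1,o2+s[1]*r2;return (p+q)/2,np.linalg.norm(p-q)
E
python3 - <<'E'
from h import *
import pickle
for n in("scene","top"):
    d=snap(n);cv2.imwrite(f"pics/{n}0.png",d["image"]);pickle.dump(d,open(n+"0.pkl","wb"))
    print(n,d["fx"],np.round(-np.array(d["R"]).T@np.array(d["t"]),3),np.round(d["R"],2).tolist())
print(sensors.observe())
E
```

```text
pics
scene 368.8705672335753 [0.026 0.42  0.489] [[-0.74, -0.67, 0.0], [-0.31, 0.35, -0.88], [0.59, -0.66, -0.47]]
top 516.2133395127862 [ 0.255 -0.128  1.596] [[0.01, -1.0, -0.01], [-0.98, -0.01, -0.18], [0.18, 0.01, -0.98]]
{'t': 0.1, 'q': array([ 1.04799006e+00,  3.42640595e-01,  1.52489627e+00, -7.33914944e-06,
        1.27542495e+00, -1.46019346e-01]), 'joint_vel': array([ 0.00027822, -0.00044039, -0.0031155 ,  0.00201157, -0.00041225,
        0.00072654]), 'joint_torque': array([ 1.62463002e-03, -4.32000089e+01, -2.44697160e+01,  7.19416095e-02,
        5.25989919e-02, -1.07857122e-05]), 'tool_pos': array([0.19297494, 0.4878606 , 0.22612974]), 'eef_rot': array([-3.14140038e+00,  1.35561162e-03,  1.19401168e+00]), 'ft_force': array([-0.6265682 ,  0.18723519,  0.07552431]), 'torque': array([-0.02186725,  0.00475003, -0.0016054 ]), 'grip_width': 0.9999946791836982}
```

View pics/scene0.png

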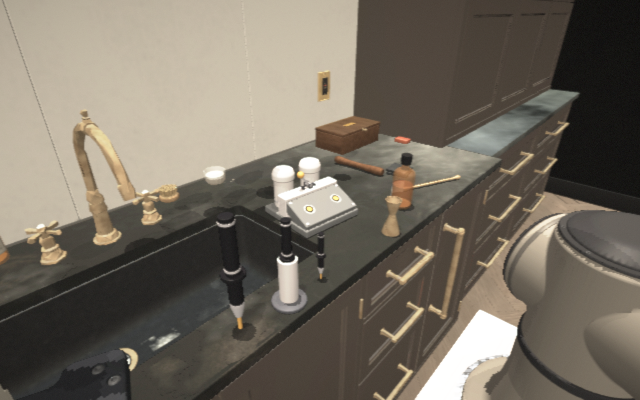

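View pics/top0.png

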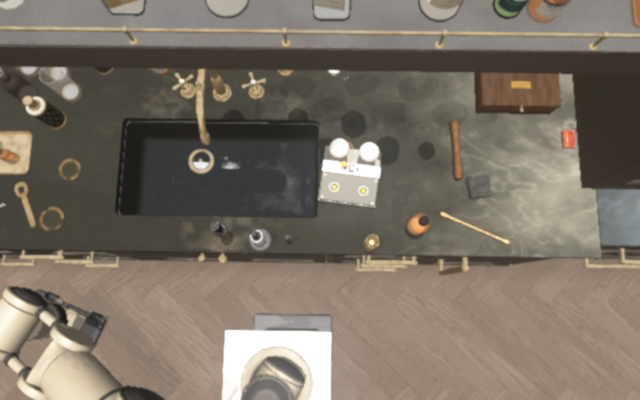

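Run:
```python
from h import *
import pickle
s=pickle.load(open("scene0.pkl","rb"));t=pickle.load(open("top0.pkl","rb"))
a=cv2.resize(s["image"][190:350,200:360],None,fx=3.7,fy=3.7,interpolation=cv2.INTER_CUBIC)
b=cv2.resize(s["image"][140:240,260:420],None,fx=5,fy=5,interpolation=cv2.INTER_CUBIC)
c=cv2.resize(t["image"][125:265,200:390],None,fx=4.2,fy=4.2,interpolation=cv2.INTER_CUBIC)
for n,i in zip("abc",(a,b,c)):cv2.imwrite(f"pics/c0{n}.png",i)
for n,p,z in(("stand",(260,238),.1),("filt",(350,185),.05),("jig",(372,242),.09),("bot",(424,218),.15),("small",(289,238),.1),("big",(220,229),.2)):print(n,onz(t,*p,z).round(3))
```

```text
stand [0.417 0.051 0.1  ]
filt [ 0.589 -0.213  0.05 ]
jig [ 0.411 -0.276  0.09 ]
bot [ 0.474 -0.417  0.15 ]
small [ 0.418 -0.034  0.1  ]
big [0.429 0.149 0.2  ]
```

View pics/c0a.png

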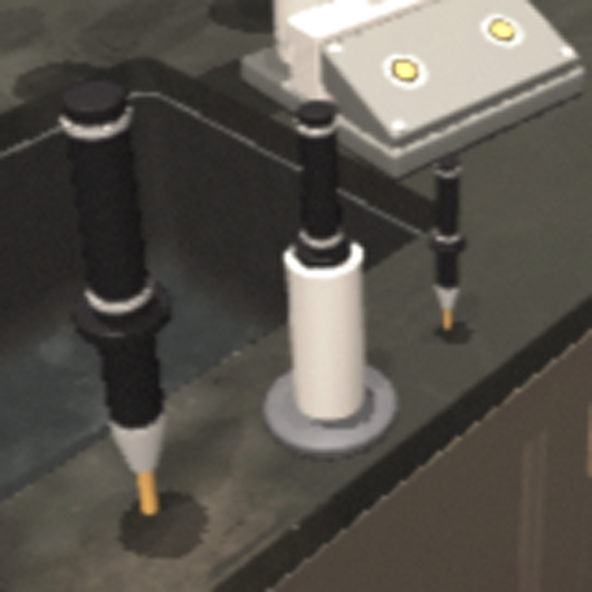

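View pics/c0b.png

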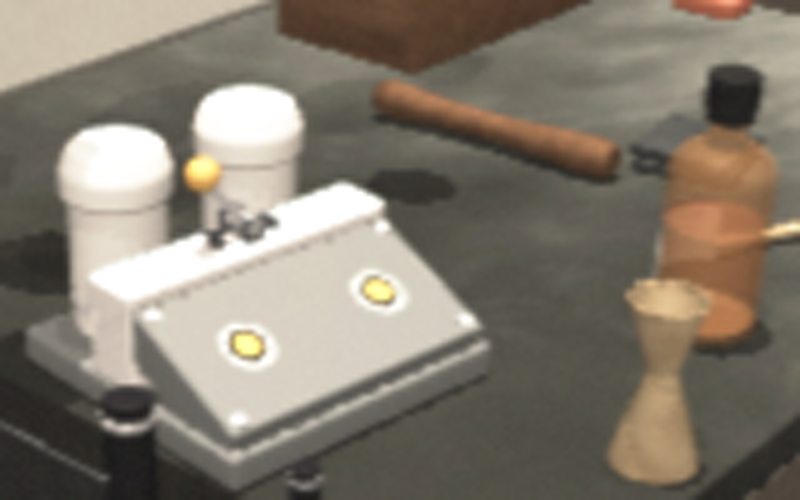

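View pics/c0c.png

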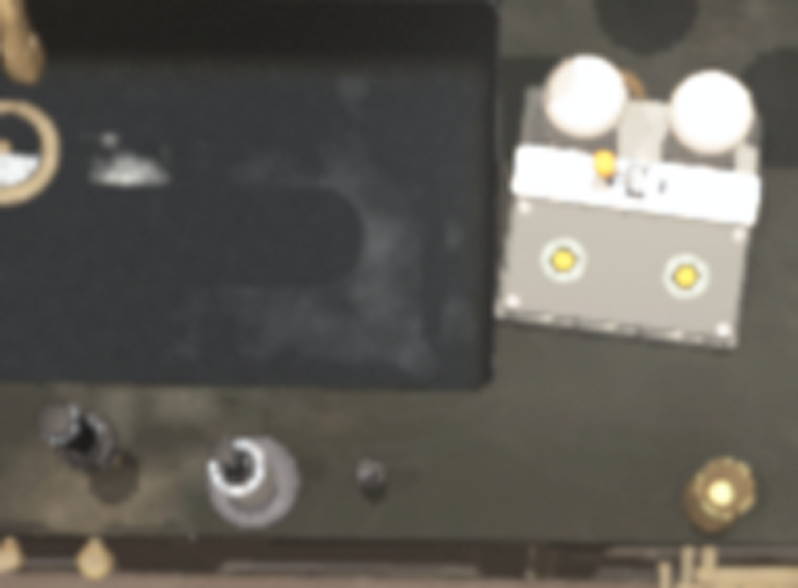

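Run:
```python
from h import *
import pickle
s=pickle.load(open("scene0.pkl","rb"));t=pickle.load(open("top0.pkl","rb"))
def studs(d,x0,y0,x1,y1):
    im=d["image"][y0:y1,x0:x1].astype(int);m=((im[...,2]-im[...,0])>70)&(im[...,2]>150)
    n,l,st,c=cv2.connectedComponentsWithStats(m.astype(np.uint8))
    w=(im[...,2]-im[...,0]).clip(0)
    return [(st[i,4],tuple((c[i]+[x0,y0]).round(2)),tuple(st[i,:4]+[x0,y0,0,0])) for i in range(1,n) if st[i,4]>3]
print(studs(s,270,150,370,235));print(studs(t,315,135,385,215))
# colors of stand
a=cv2.resize(s["image"][210:320,260:320],None,fx=5,fy=5,interpolation=cv2.INTER_NEAREST)
b=cv2.resize(t["image"][215:265,205:300],None,fx=8,fy=8,interpolation=cv2.INTER_NEAREST)
cv2.imwrite("pics/d0a.png",a);cv2.imwrite("pics/d0b.png",b)
```

```text
[(np.int32(74), (np.float64(352.43), np.float64(161.59)), (np.int64(337), np.int64(156), np.int64(33), np.int64(12))), (np.int32(42), (np.float64(299.93), np.float64(174.19)), (np.int64(297), np.int64(171), np.int64(7), np.int64(7))), (np.int32(20), (np.float64(335.3), np.float64(197.6)), (np.int64(333), np.int64(196), np.int64(6), np.int64(4))), (np.int32(24), (np.float64(308.96), np.float64(208.29)), (np.int64(306), np.int64(206), np.int64(7), np.int64(5)))]
[(np.int32(25), (np.float64(343.6), np.float64(163.44)), (np.int64(342), np.int64(161), np.int64(5), np.int64(6))), (np.int32(18), (np.float64(333.78), np.float64(186.5)), (np.int64(332), np.int64(185), np.int64(5), np.int64(4))), (np.int32(20), (np.float64(362.9), np.float64(190.3)), (np.int64(361), np.int64(188), np.int64(5), np.int64(5)))]
```

View pics/d0a.png

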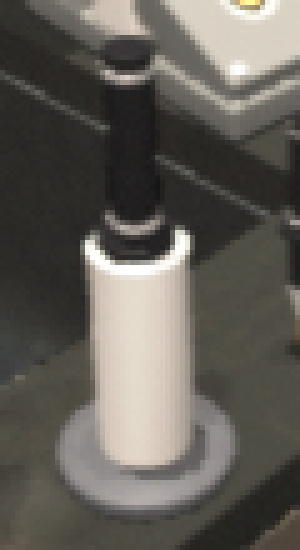

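View pics/d0b.png

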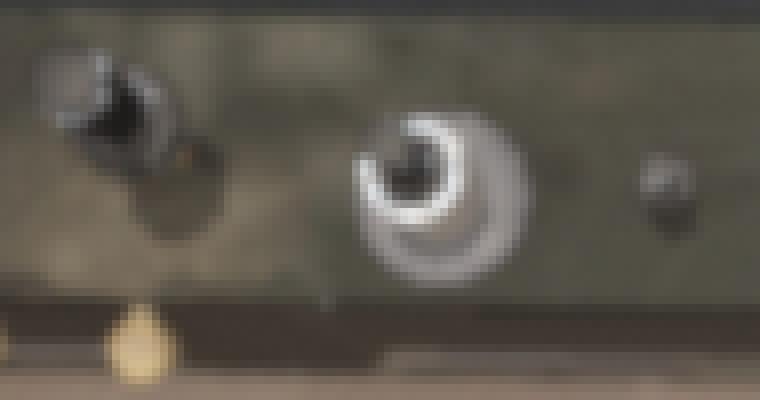

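Run:
```python
from h import *
import pickle
s=pickle.load(open("scene0.pkl","rb"));t=pickle.load(open("top0.pkl","rb"))
print("foot",onz(t,260.6,240,.006).round(4),onz(s,289.5,300,.006).round(4))
print("mouth",onz(t,256.25,236.4,.1).round(4),onz(s,287.4,259.3,.1).round(4))
print("butt",onz(s,285.6,219.5,.18).round(4), onz(t,253,232.5,.18).round(4))
L=tri(s,(308.96,208.29),t,(333.78,186.5));Rr=tri(s,(335.3,197.6),t,(362.9,190.3));print(L,Rr)
d=(L[0]-Rr[0]);print("sep",np.linalg.norm(d),"psi",np.arctan2(-d[0],d[1]))
print("knob",tri(s,(300,174.2),t,(343.6,163.44)))
# big pen: butt, tip
print("bigtop",tri(s,(226,213),t,(213.5,225)),onz(s,240,328,0),onz(t,228,234.5,0))
print("small",tri(s,(321,232),t,(288,237)),onz(s,321,279,.0),onz(t,289,242,0))
```

```text
foot [0.4205 0.0599 0.006 ] [0.4197 0.0655 0.006 ]
mouth [0.421  0.0618 0.1   ] [0.4195 0.0659 0.1   ]
butt [0.4203 0.0648 0.18  ] [0.4228 0.0611 0.18  ]
(array([ 0.58407984, -0.16313402,  0.04897499]), np.float64(0.0016963930270177514)) (array([ 0.57334698, -0.25240001,  0.04882727]), np.float64(0.001395478801245895))
sep 0.08990902694307407 psi -0.11966017029101683
knob (array([ 0.63969497, -0.18996442,  0.11650132]), np.float64(0.0016044126220089102))
bigtop (array([0.43695436, 0.16260799, 0.22666989]), np.float64(0.0030162659207366017)) [0.43811056 0.16665194 0.        ] [ 4.36827305e-01  1.62642021e-01 -2.22044605e-16]
small (array([ 0.42185481, -0.02953299,  0.11018348]), np.float64(0.005933771040313515)) [ 0.42112106 -0.02468563  0.        ] [ 0.41616714 -0.02764721  0.        ]
```

The pen in the stand, at scene (288,260), is the one meant: its butt is about 0.18 m up, in the aluminium tube. The lookalikes are a big pen at (230,270), 0.227 m tall, and a small one at (321,258), 0.11 m tall. Both stand free. At the start the lever ball is at scene (300,174), towards the left cartridge. I'll check it again once it has settled.

```bash
python3 -m handwheel '[[0.4,[20,-40,20],-0.119],[0.4,[23,-42,20],-0.119],[0.4,[23,-43,20],-0.119],[0.4,[23,-43,14],-0.119],[0.4,[23,-43,0],-0.119],[0.4,[23,-43,0],-0.119],[0.4,[23,-43,0],-0.12],[0.4,[23,-43,0],-0.12],[0.4,[23,-43,0],-0.12],[0.4,[23,-42,0],-0.12],[0.4,[0,0,0],0]]' 20
python3 - <<'E'
from h import *
import pickle
for n in("scene","top"):
    d=snap(n);cv2.imwrite(f"pics/{n}1.png",d["image"]);pickle.dump(d,open(n+"1.pkl","wb"))
s=sensors.observe();print(s["t"],s["tool_pos"],s["eef_rot"],s["q"])
E
```

```text
t: 1.48
tool_pos: [0.421, 0.0608, 0.3002]
eef_rot: [3.141, 0.001, -0.005]
ft_force: [-0.8, 1.0, -0.9]
grip_width: 0.599
1.575 [0.41981275 0.06320689 0.30034069] [-3.14110397e+00  1.20483027e-03 -2.40587797e-04] [-3.18491359e-02  1.01180762e-01  1.63426398e+00  4.56443112e-04
  1.40736760e+00 -3.16827927e-02]
```

View pics/scene1.png

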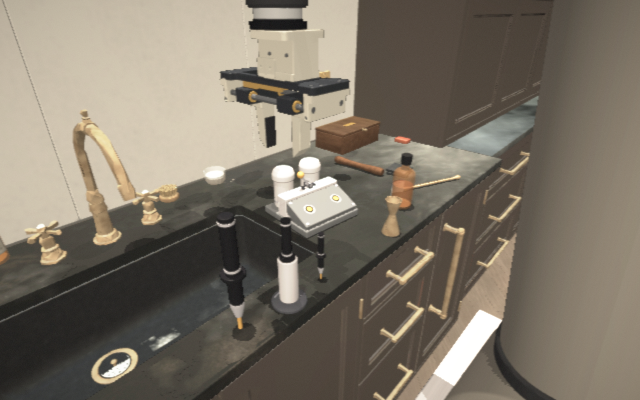

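View pics/top1.png

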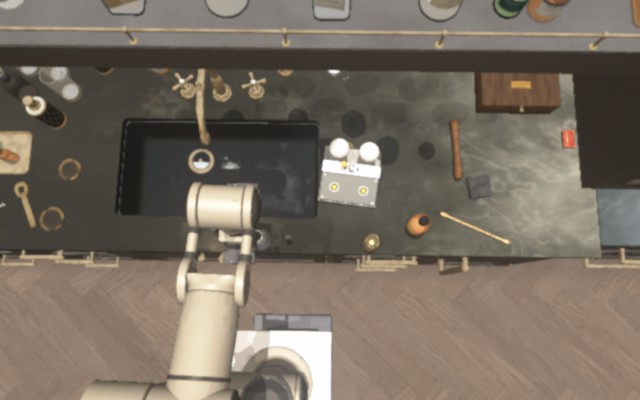

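The lever ball is still at scene (300,174) at t = 1.5 s, so it has settled on the left side and the target is the left stud. Next I'll descend on the pen in the stand.

```bash
python3 -m handwheel '[[0.4,[0,0,-40],0],[0.4,[0,0,-40],0],[0.4,[0,0,-40],0],[0.4,[0,0,-34],0],[0.4,[0,0,-20],0],[0.4,[0,0,0],0],[1,[0,0,0],0],[1,[0,0,0],0],[1,[0,0,0],0],[1,[0,0,0],0]]' 15
python3 - <<'E'
from h import *
d=snap("scene");cv2.imwrite("pics/s2.png",cv2.resize(d["image"][120:330,200:400],None,fx=2.8,fy=2.8))
s=sensors.observe();print(s["t"],s["tool_pos"],s["grip_width"]*92,s["ft_force"])
E
```

```text
t: 2.82
tool_pos: [0.4206, 0.0632, 0.1272]
eef_rot: [3.142, -0.001, -0.0]
ft_force: [0.6, 0.2, -0.2]
grip_width: 0.21
2.875 [0.42141493 0.06312027 0.12722672] 17.70120119233628 [ 5.70703575 -0.24619204 -3.51556014]
```

View pics/s2.png

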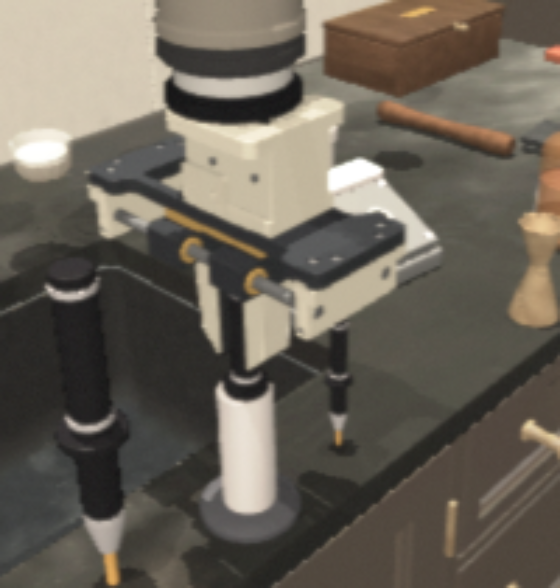

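Pen gripped at 17.7 mm opening. The tool stays vertical, so I need to tilt the pen inside the grip. I'll lift it out, go down beside the tube, and push the lower barrel against the outside of the tube's rim.

```bash
python3 -m handwheel '[[1,[0,0,8],0],[1,[0,0,15],0],[1,[0,0,25],0],[1,[0,0,25],0],[1,[0,0,20],0],[1,[0,0,10],0],[1,[0,0,0],0],[1,[0,-12,0],0],[1,[0,-14,0],0],[1,[0,-8,0],0],[1,[0,0,0],0],[1,[0,0,0],0]]' 15
python3 - <<'E'
from h import *
d=snap("scene");cv2.imwrite("pics/s3.png",cv2.resize(d["image"][100:330,200:400],None,fx=2.6,fy=2.6))
s=sensors.observe();print(s["t"],s["tool_pos"],s["grip_width"]*92,s["ft_force"])
E
```

```text
t: 4.38
tool_pos: [0.4201, 0.0292, 0.2297]
eef_rot: [-3.141, 0.0, -0.0]
ft_force: [0.0, -0.4, -2.3]
grip_width: 0.197
4.425 [0.42014991 0.02929945 0.2296978 ] 17.630729235638178 [ 0.7181511  -0.3696878  -0.96494977]
```

View pics/s3.png

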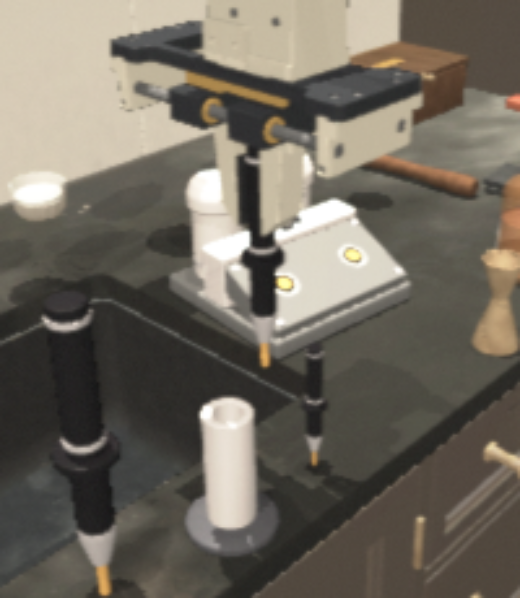

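```bash
python3 -m handwheel '[[1,[0,0,-20],0],[1,[0,0,-25],0],[1,[0,0,-20],0],[1,[0,0,-6],0],[1,[0,0,0],0],[1,[0,4,0],0],[1,[0,4,0],0],[1,[0,4,0],0],[1,[0,4,0],0],[1,[0,4,0],0],[1,[0,4,0],0],[1,[0,4,0],0],[1,[0,4,0],0],[1,[0,4,0],0],[1,[0,0,0],0]]' 8
python3 - <<'E'
from h import *
for n in ("scene","top"):
    d=snap(n);cv2.imwrite(f"pics/{n}4.png",d["image"])
    if n=="scene":cv2.imwrite("pics/s4.png",cv2.resize(d["image"][100:330,200:400],None,fx=2.6,fy=2.6))
s=sensors.observe();print(s["t"],s["tool_pos"],s["grip_width"]*92,s["ft_force"])
E
```

```text
t: 6.3
tool_pos: [0.42, 0.0656, 0.1587]
eef_rot: [-3.141, 0.0, 0.0]
ft_force: [-1.2, -1.5, 0.2]
grip_width: 0.194
6.4 [0.42006722 0.06538677 0.15871906] 17.870018221258892 [-1.11030997 -0.13087252 -0.70850858]
```

View pics/s4.png

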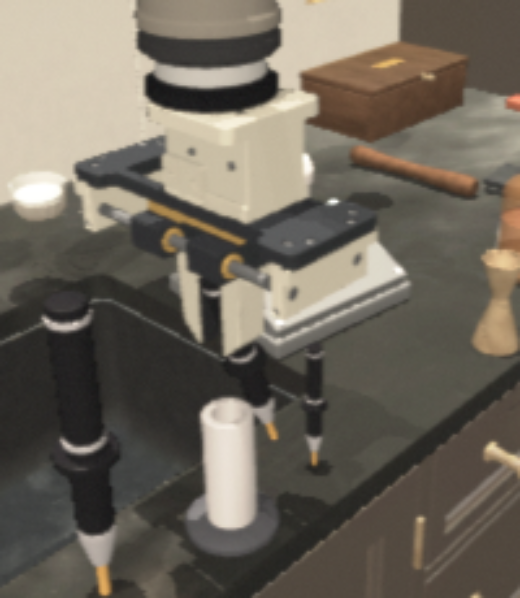

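```bash
python3 -m handwheel '[[1,[0,3,0],0],[1,[0,3,0],0],[1,[0,0,0],0],[1,[0,-4,0],0],[1,[0,-12,10],0],[1,[0,-12,20],0],[1,[0,-5,25],0],[1,[0,0,25],0],[1,[0,0,20],0],[1,[0,0,0],0],[1,[0,0,0],0]]' 8
python3 - <<'E'
from h import *
import pickle
for n in ("scene","top"):
    d=snap(n);pickle.dump(d,open(n+"5.pkl","wb"))
    if n=="scene":cv2.imwrite("pics/s5.png",cv2.resize(d["image"][80:280,200:400],None,fx=3,fy=3,interpolation=cv2.INTER_CUBIC))
s=sensors.observe();print(s["t"],s["tool_pos"],s["grip_width"]*92,s["ft_force"])
E
```

```text
t: 7.78
tool_pos: [0.4198, 0.0379, 0.2582]
eef_rot: [-3.142, 0.001, -0.0]
ft_force: [0.0, 0.5, -0.6]
grip_width: 0.192
7.875 [0.4196677  0.03808521 0.25791992] 17.602641369401546 [-0.28296817  0.45940135 -0.8336123 ]
```

View pics/s5.png

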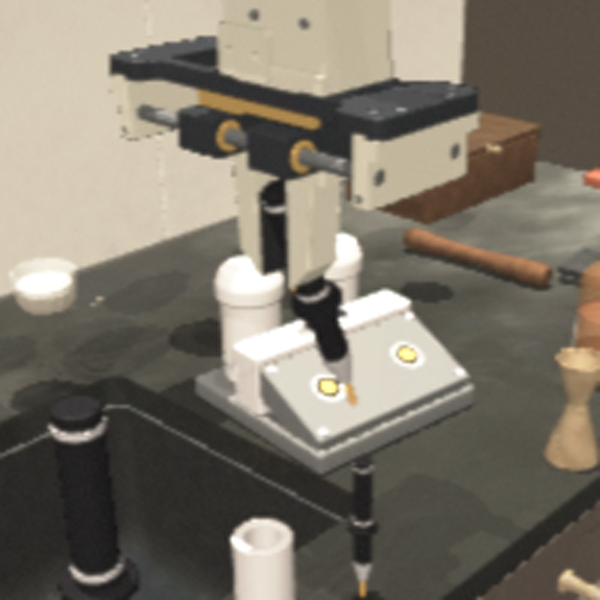

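Run:
```python
from h import *
import pickle
s=pickle.load(open("scene5.pkl","rb"));P=np.array([.4197,.0380,.258])
def onx(d,u,v,x):
    o,r=ray(d,u,v);return o+r*(x-o[0])/r[0]
pts={n:onx(s,200+u/3,80+v/3,.4197) for n,u,v in(("tip",351,403),("nosetip",345,376),("collar",318,292),("butt",274,188))}
for n,p in pts.items():print(n,(p*1e3).round(1))
d=pts["collar"]-pts["tip"];print(np.degrees(np.arctan2(d[1],d[2])),np.linalg.norm(d))
g=P+[0,0,.019];d=g-pts["tip"];print("g-tip",np.degrees(np.arctan2(d[1],d[2])),np.linalg.norm(d))
```

```text
tip [419.7 -11.6 157.9]
nosetip [419.7  -6.4 178.5]
collar [419.7  15.2 240.1]
butt [419.7  45.9 307.8]
18.11813386665868 0.08645796232095054
g-tip 22.628117923402982 0.12901754930092701
```

Run:
```python
from h import *
import pickle
s=pickle.load(open("scene5.pkl","rb"))
cv2.imwrite("pics/s5b.png",cv2.resize(s["image"][135:222,275:335],None,fx=6.8,fy=6.8,interpolation=cv2.INTER_CUBIC))
```

```text
(no output)
```

View pics/s5b.png

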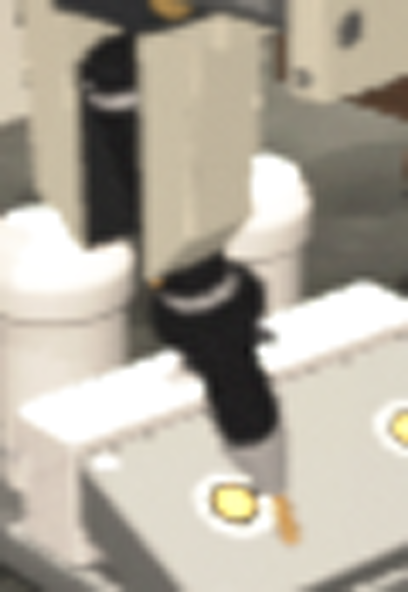

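Run:
```python
from h import *
import pickle
s=pickle.load(open("scene5.pkl","rb"));tip=None
def onx(d,u,v,x):
    o,r=ray(d,u,v);return o+r*(x-o[0])/r[0]
tip=onx(s,275+291/6.8,135+540/6.8,.4197);print(tip)
for th in (18,20,22,24,26):
    a=np.array([0,np.sin(np.radians(th)),np.cos(np.radians(th))])
    print(th,[tuple(((np.array(proj(s,tip+a*z/1e3))-[275,135])*6.8).round(0)) for z in (22,42,85,162)], ((tip+a*.127)*1e3).round(1))
```

```text
[ 0.4197     -0.01378587  0.15684641]
18 [(np.float64(273.0), np.float64(480.0)), (np.float64(257.0), np.float64(423.0)), (np.float64(219.0), np.float64(293.0)), (np.float64(141.0), np.float64(29.0))] [419.7  25.5 277.6]
20 [(np.float64(272.0), np.float64(482.0)), (np.float64(253.0), np.float64(427.0)), (np.float64(211.0), np.float64(300.0)), (np.float64(125.0), np.float64(42.0))] [419.7  29.7 276.2]
22 [(np.float64(270.0), np.float64(484.0)), (np.float64(250.0), np.float64(431.0)), (np.float64(203.0), np.float64(308.0)), (np.float64(108.0), np.float64(56.0))] [419.7  33.8 274.6]
24 [(np.float64(268.0), np.float64(486.0)), (np.float64(246.0), np.float64(434.0)), (np.float64(195.0), np.float64(316.0)), (np.float64(92.0), np.float64(72.0))] [419.7  37.9 272.9]
26 [(np.float64(266.0), np.float64(488.0)), (np.float64(242.0), np.float64(438.0)), (np.float64(188.0), np.float64(324.0)), (np.float64(75.0), np.float64(87.0))] [419.7  41.9 271. ]
```

The pen reads about 21.5–22° of tilt. The tip is at crop (291,540), the collar at (208,307) and the butt at about (112,50). I'll push it about 3° further at the tube.

```bash
python3 -m handwheel '[[1,[0,0,-20],0],[1,[0,0,-30],0],[1,[0,0,-30],0],[1,[0,0,-19],0],[1,[0,8,0],0],[1,[0,8,0],0],[1,[0,6,0],0],[1,[0,5,0],0],[1,[0,4,0],0],[1,[0,3,0],0],[1,[0,3,0],0],[1,[0,1.5,0],0],[1,[0,0,0],0],[1,[0,-6,0],0],[1,[0,-14,10],0],[1,[0,-14,25],0],[1,[0,-5,25],0],[1,[0,0,25],0],[1,[0,0,15],0],[1,[0,0,0],0]]' 8
python3 - <<'E'
from h import *
import pickle
s=snap("scene");pickle.dump(s,open("scene6.pkl","wb"))
st=sensors.observe();print(st["t"],st["tool_pos"],st["grip_width"]*92,st["ft_force"])
cv2.imwrite("pics/s6b.png",cv2.resize(s["image"][135:222,275:335],None,fx=6.8,fy=6.8,interpolation=cv2.INTER_CUBIC))
E
```

```text
t: 10.38
tool_pos: [0.4208, 0.0369, 0.2612]
eef_rot: [3.141, -0.003, -0.001]
ft_force: [0.1, -0.3, -1.3]
grip_width: 0.192
10.425 [0.42027631 0.03707266 0.26017258] 18.160021137000648 [ 0.86397633 -0.51856825 -0.84462144]
```

View pics/s6b.png

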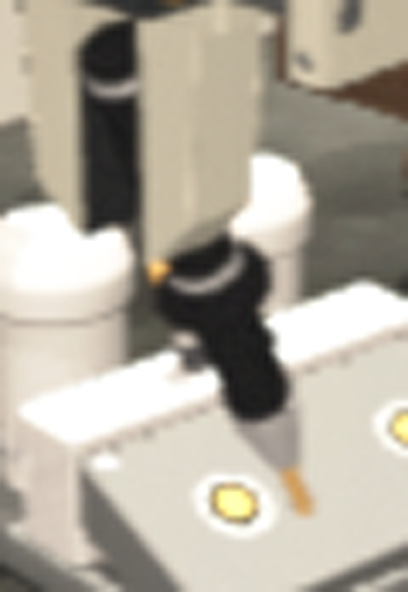

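Run:
```python
from h import *
import pickle
s=pickle.load(open("scene6.pkl","rb"))
def onx(d,u,v,x):
    o,r=ray(d,u,v);return o+r*(x-o[0])/r[0]
tip=onx(s,275+305/6.8,135+514/6.8,.4202);print(tip)
for th in (22,24,25,26,28):
    a=np.array([0,np.sin(np.radians(th)),np.cos(np.radians(th))])
    print(th,[tuple(((np.array(proj(s,tip+a*z/1e3))-[275,135])*6.8).round(0)) for z in (22,42,85,88,162)], ((tip+a*.127)*1e3).round(1))
```

```text
[ 0.4202     -0.01995512  0.16209587]
22 [(np.float64(284.0), np.float64(457.0)), (np.float64(264.0), np.float64(404.0)), (np.float64(219.0), np.float64(280.0)), (np.float64(215.0), np.float64(271.0)), (np.float64(125.0), np.float64(27.0))] [420.2  27.6 279.8]
24 [(np.float64(282.0), np.float64(459.0)), (np.float64(261.0), np.float64(407.0)), (np.float64(211.0), np.float64(288.0)), (np.float64(207.0), np.float64(279.0)), (np.float64(109.0), np.float64(42.0))] [420.2  31.7 278.1]
25 [(np.float64(281.0), np.float64(460.0)), (np.float64(259.0), np.float64(409.0)), (np.float64(207.0), np.float64(292.0)), (np.float64(204.0), np.float64(283.0)), (np.float64(101.0), np.float64(50.0))] [420.2  33.7 277.2]
26 [(np.float64(281.0), np.float64(461.0)), (np.float64(257.0), np.float64(411.0)), (np.float64(204.0), np.float64(296.0)), (np.float64(200.0), np.float64(287.0)), (np.float64(93.0), np.float64(58.0))] [420.2  35.7 276.2]
28 [(np.float64(279.0), np.float64(463.0)), (np.float64(254.0), np.float64(415.0)), (np.float64(196.0), np.float64(304.0)), (np.float64(192.0), np.float64(296.0)), (np.float64(77.0), np.float64(74.0))] [420.2  39.7 274.2]
```

```bash
python3 -m handwheel '[[1,[0,0,0],0],[1,[0,0,0],0],[1,[4,-10,0],0.1],[1,[8,-19,-3],0.15],[1,[8,-20,-6],0.15],[1,[9,-20,-6],0.15],[1,[9,-20,-6],0.15],[1,[9,-20,-7],0.15],[1,[9,-20,-7],0.15],[1,[9,-20,-7],0.15],[1,[9,-20,-7],0.15],[1,[5,-12,-6],0.1],[1,[3,-9,-3],0.051],[1,[0,0,0],0],[1,[0,0,0],0]]' 40
python3 - <<'E'
from h import *
import pickle
for n in ("scene","top"):
    s=snap(n);pickle.dump(s,open(n+"7.pkl","wb"));cv2.imwrite(f"pics/{n}7.png",s["image"])
    if n=="scene":cv2.imwrite("pics/s7b.png",cv2.resize(s["image"][100:240,250:400],None,fx=4.2,fy=4.2,interpolation=cv2.INTER_CUBIC))
st=sensors.observe();print(st["t"],st["tool_pos"],st["eef_rot"],st["grip_width"]*92,st["ft_force"])
E
```

```text
t: 12.3
tool_pos: [0.502, -0.1519, 0.2016]
eef_rot: [-3.141, -0.0, 1.45]
ft_force: [-0.3, 0.1, -0.9]
grip_width: 0.187
12.4 [ 0.50207399 -0.15186473  0.20183894] [ 3.14159041e+00 -1.77762593e-04  1.45083613e+00] 17.46675210198565 [ 0.55819444 -0.66227355 -0.7716929 ]
```

View pics/s7b.png

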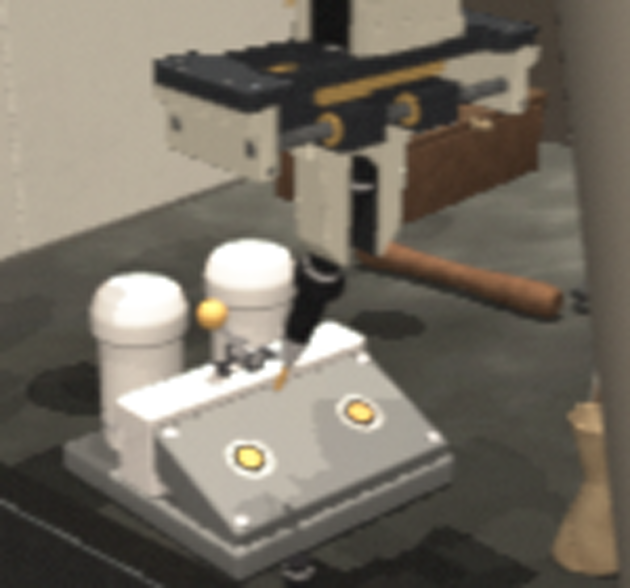

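View pics/top7.png

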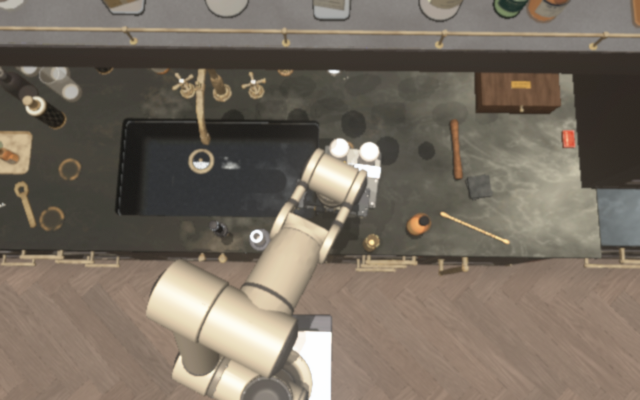

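```bash
cat > meas.py <<'E'
from h import *
import pickle,sys
def model(s,P,yaw,tip_px,crop,sc,ths=(20,22,24,26,28)):
    n=np.array([np.cos(yaw),np.sin(yaw),0]);h=np.array([-np.sin(yaw),np.cos(yaw),0])
    o,r=ray(s,crop[0]+tip_px[0]/sc,crop[1]+tip_px[1]/sc)
    tip=o+r*(n@(P-o))/(n@r);print("tip",(tip*1e3).round(1))
    for th in ths:
        a=h*np.sin(np.radians(th))+[0,0,np.cos(np.radians(th))]
        print(th,[tuple(((np.array(proj(s,tip+a*z/1e3))-crop)*sc).round(0).astype(int)) for z in (22,42,85,162)],((tip+a*.127-P-[0,0,.019])*1e3).round(1))
E
python3 - <<'E'
from h import *
import pickle
s=pickle.load(open("scene7.pkl","rb"))
cv2.imwrite("pics/s7c.png",cv2.resize(s["image"][130:200,305:355],None,fx=8,fy=8,interpolation=cv2.INTER_CUBIC))
from meas import model
model(s,np.array([.5021,-.1519,.2018]),1.4508,(93,494),(305,130),8)
E
```

```text
tip [ 554.6 -158.2  106.3]
20 [(np.int64(110), np.int64(439)), (np.int64(125), np.int64(386)), (np.int64(161), np.int64(269)), (np.int64(231), np.int64(36))] [ 9.4 -1.1  4.9]
22 [(np.int64(111), np.int64(440)), (np.int64(129), np.int64(390)), (np.int64(167), np.int64(275)), (np.int64(245), np.int64(48))] [ 5.3 -0.6  3.3]
24 [(np.int64(113), np.int64(442)), (np.int64(132), np.int64(393)), (np.int64(174), np.int64(282)), (np.int64(258), np.int64(61))] [ 1.3 -0.2  1.6]
26 [(np.int64(114), np.int64(444)), (np.int64(135), np.int64(396)), (np.int64(181), np.int64(289)), (np.int64(272), np.int64(75))] [-2.7  0.3 -0.3]
28 [(np.int64(116), np.int64(446)), (np.int64(138), np.int64(400)), (np.int64(187), np.int64(296)), (np.int64(285), np.int64(89))] [-6.6  0.8 -2.3]
```

View pics/s7c.png

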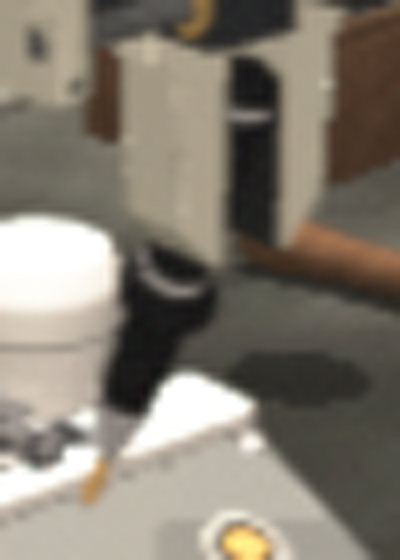

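```bash
python3 -m handwheel '[[1,[4,-1,-7],0],[1,[5,-1,-10],0],[1,[5,-1,-10],0],[1,[5,-1,-9],0],[1,[3,0,-6],0],[1,[1,0,-2],0],[1,[0,0,0],0],[1,[0,0,0],0]]' 40
python3 - <<'E'
from h import *
import pickle
s=snap("scene");pickle.dump(s,open("scene8.pkl","wb"))
cv2.imwrite("pics/s8.png",cv2.resize(s["image"][145:225,290:350],None,fx=7.5,fy=7.5,interpolation=cv2.INTER_CUBIC))
st=sensors.observe();print(st["t"],st["tool_pos"],st["eef_rot"],st["ft_force"])
E
```

```text
t: 13.4
tool_pos: [0.5253, -0.1564, 0.1581]
eef_rot: [3.141, 0.0, 1.451]
ft_force: [-0.3, 0.0, 0.1]
grip_width: 0.19
13.45 [ 0.52524235 -0.15637602  0.15812072] [3.14094837e+00 1.57879014e-04 1.45102145e+00] [ 0.59052174 -0.75067296 -0.1478454 ]
```

View pics/s8.png

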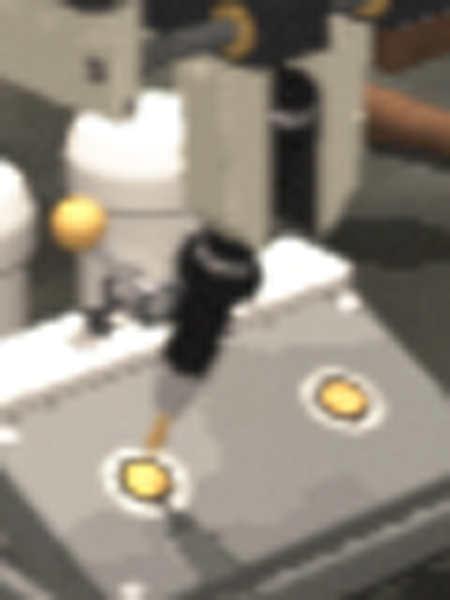

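Run:
```python
from h import *
import pickle
from meas import model
s=pickle.load(open("scene8.pkl","rb"))
model(s,np.array([.5252,-.1564,.1581]),1.451,(155,449),(290,145),7.5,(22,24,25,26))
S=np.array(onz(s,290+146/7.5,145+478/7.5,.0498));print("stud scene",S)
n=np.array([-.4196,.0505,.9063])
for k in (0,5,10,15,34,54,97,174):print(k,((np.array(proj(s,S+n*k/1e3))-(290,145))*7.5).round(0))
```

```text
tip [ 579.  -162.9   60.7]
22 [(np.int64(171), np.int64(402)), (np.int64(185), np.int64(359)), (np.int64(219), np.int64(260)), (np.int64(284), np.int64(65))] [ 6.5 -0.8  1.4]
24 [(np.int64(172), np.int64(404)), (np.int64(188), np.int64(362)), (np.int64(224), np.int64(266)), (np.int64(296), np.int64(77))] [ 2.5 -0.3 -0.4]
25 [(np.int64(173), np.int64(405)), (np.int64(190), np.int64(363)), (np.int64(227), np.int64(269)), (np.int64(302), np.int64(83))] [ 0.5 -0.1 -1.3]
26 [(np.int64(173), np.int64(406)), (np.int64(191), np.int64(365)), (np.int64(230), np.int64(272)), (np.int64(308), np.int64(89))] [-1.5  0.2 -2.2]
stud scene [ 0.58132705 -0.1608511   0.0498    ]
0 [146. 478.]
5 [150. 468.]
10 [154. 458.]
15 [158. 449.]
34 [173. 410.]
54 [190. 369.]
97 [228. 274.]
174 [303.  88.]
```

```bash
cat > ft.py <<'E'
from h import *
def ft(N=16):
    F=[]
    for i in range(N):
        read_camera("scene");F.append(sensors.observe()["ft_force"])
    F=np.array(F);n=np.array([-.4196,.0505,.9063]);st=sensors.observe()
    print("t",st["t"],"F",F.mean(0).round(2),"sd",F.std(0).round(2),"Fn",(F@n).mean().round(2),"sem",((F@n).std()/N**.5).round(2),"pos",st["tool_pos"].round(4))
E
python3 -m handwheel '[[1,[-1,1,0],0],[1,[1.5,0,-3],0],[1,[1.5,0,-3],0],[1,[0,0,0],0],[1,[0,0,0],0]]' 40
python3 -c "
from ft import *
ft(16)
s=snap('scene');cv2.imwrite('pics/s9.png',cv2.resize(s['image'][165:225,290:340],None,fx=10,fy=10,interpolation=cv2.INTER_CUBIC))"
```

```text
t: 14.08
tool_pos: [0.5272, -0.1553, 0.1517]
eef_rot: [-3.141, -0.0, 1.451]
ft_force: [1.3, 0.3, -1.3]
grip_width: 0.187
t 14.875 F [ 0.16 -0.22 -0.88] sd [0.54 0.4  0.44] Fn -0.88 sem 0.13 pos [ 0.5272 -0.1553  0.1517]
```

View pics/s9.png

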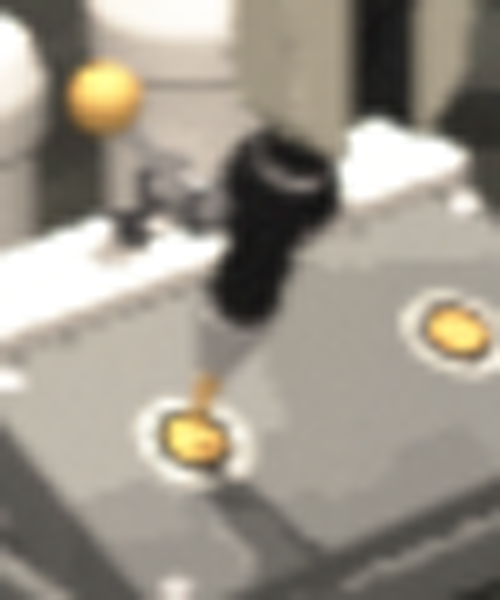

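```bash
python3 -m handwheel '[[1,[0.8,-0.1,-1.8],0],[1,[0.8,-0.1,-1.8],0],[1,[0.9,-0.1,-1.8],0],[1,[0,0,0],0],[1,[0,0,0],0]]' 40
python3 -c "
from ft import *
ft(16)
s=snap('scene');cv2.imwrite('pics/s10.png',cv2.resize(s['image'][165:225,290:340],None,fx=10,fy=10,interpolation=cv2.INTER_CUBIC))"
```

```text
t: 15.55
tool_pos: [0.5296, -0.1556, 0.1463]
eef_rot: [-3.141, -0.0, 1.451]
ft_force: [0.1, -0.0, -0.6]
grip_width: 0.19
t 16.35 F [-0.66  0.09 -0.54] sd [0.41 0.48 0.58] Fn -0.2 sem 0.12 pos [ 0.5297 -0.1556  0.1463]
```

View pics/s10.png

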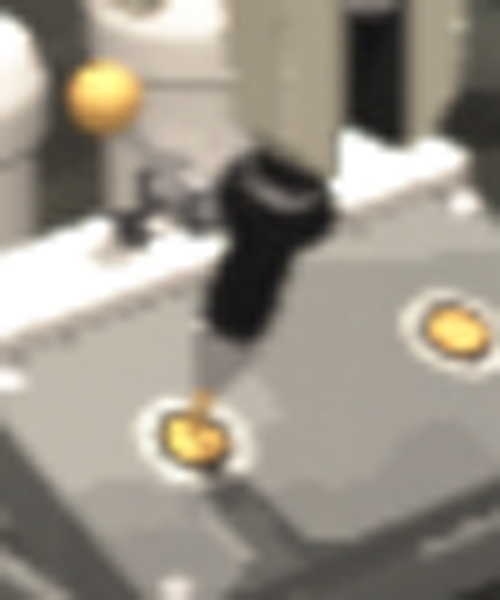

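```bash
python3 -m handwheel '[[1,[0.4,0,-0.9],0],[1,[0.4,-0.1,-0.9],0],[1,[0.2,0,-0.5],0],[1,[0,0,0],0],[1,[0,0,0],0]]' 40
python3 -c "
from ft import *
ft(40)
s=snap('scene');cv2.imwrite('pics/s11.png',cv2.resize(s['image'][165:225,290:340],None,fx=10,fy=10,interpolation=cv2.INTER_CUBIC))"
```

```text
t: 17.02
tool_pos: [0.5307, -0.1557, 0.1441]
eef_rot: [3.142, -0.0, 1.451]
ft_force: [-0.6, -0.4, 0.3]
grip_width: 0.193
t 19.025 F [-0.82 -0.09  0.59] sd [0.59 0.43 0.55] Fn 0.88 sem 0.09 pos [ 0.5307 -0.1557  0.144 ]
```

View pics/s11.png

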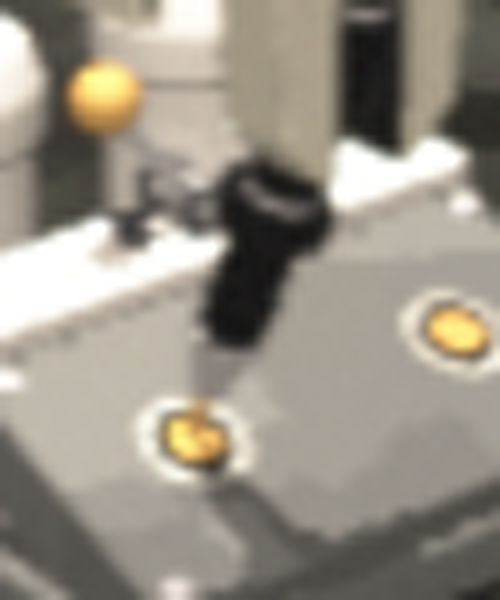

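Run:
```python
from h import *
s=snap("scene");o=(290,140)
cv2.imwrite("pics/s12.png",cv2.resize(s["image"][140:220,290:345],None,fx=7.5,fy=7.5,interpolation=cv2.INTER_CUBIC))
y=1.451
for tip in (np.array([.5813,-.1609,.0498]),np.array([.5837,-.163,.0498]),np.array([.5825,-.162,.0505])):
  for th in (21,25,29):
    a=np.array([-np.sin(y)*np.sin(np.radians(th)),np.cos(y)*np.sin(np.radians(th)),np.cos(np.radians(th))])
    print(th,[tuple(((np.array(proj(s,tip+a*z/1e3))-o)*7.5).round(0).astype(int)) for z in (0,17,37,80,157)])
st=sensors.observe();print(st["t"],st["tool_pos"],st["eef_rot"])
```

```text
21 [(np.int64(146), np.int64(515)), (np.int64(157), np.int64(480)), (np.int64(171), np.int64(436)), (np.int64(202), np.int64(338)), (np.int64(263), np.int64(145))]
25 [(np.int64(146), np.int64(515)), (np.int64(160), np.int64(482)), (np.int64(176), np.int64(441)), (np.int64(213), np.int64(350)), (np.int64(286), np.int64(169))]
29 [(np.int64(146), np.int64(515)), (np.int64(162), np.int64(485)), (np.int64(181), np.int64(447)), (np.int64(224), np.int64(362)), (np.int64(309), np.int64(194))]
21 [(np.int64(145), np.int64(511)), (np.int64(157), np.int64(475)), (np.int64(170), np.int64(432)), (np.int64(201), np.int64(334)), (np.int64(262), np.int64(141))]
25 [(np.int64(145), np.int64(511)), (np.int64(159), np.int64(477)), (np.int64(175), np.int64(437)), (np.int64(212), np.int64(346)), (np.int64(285), np.int64(165))]
29 [(np.int64(145), np.int64(511)), (np.int64(161), np.int64(480)), (np.int64(180), np.int64(443)), (np.int64(222), np.int64(358)), (np.int64(307), np.int64(190))]
21 [(np.int64(146), np.int64(511)), (np.int64(157), np.int64(475)), (np.int64(171), np.int64(432)), (np.int64(202), np.int64(334)), (np.int64(262), np.int64(141))]
25 [(np.int64(146), np.int64(511)), (np.int64(159), np.int64(478)), (np.int64(176), np.int64(437)), (np.int64(212), np.int64(346)), (np.int64(286), np.int64(164))]
29 [(np.int64(146), np.int64(511)), (np.int64(161), np.int64(480)), (np.int64(180), np.int64(443)), (np.int64(223), np.int64(358)), (np.int64(308), np.int64(190))]
19.125 [ 0.53066403 -0.15569703  0.1440507 ] [ 3.14155137e+00 -8.28386705e-05  1.45104670e+00]
```

View pics/s12.png

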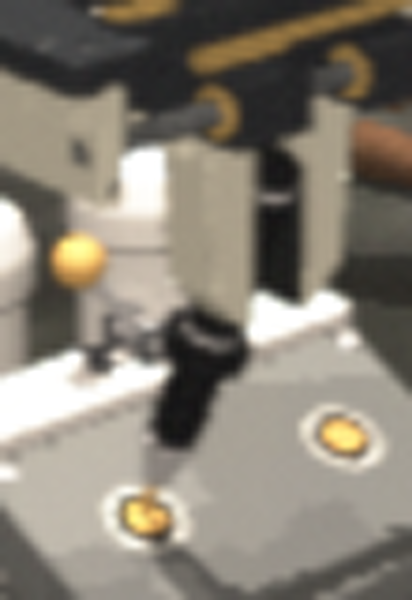

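The axis, read from the collar at (208,343) and the butt at about (281,160), gives roughly 24° against the 25° wanted. The tip is on the left stud at (146,511). I'll hold it steady and check once more.

```bash
python3 -m handwheel '[[1,[0,0,0],0],[1,[0,0,0],0],[1,[0,0,0],0],[1,[0,0,0],0],[1,[0,0,0],0],[1,[0,0,0],0],[1,[0,0,0],0],[1,[0,0,0],0]]' 40
python3 -c "
from ft import *
ft(40)
for n in ('scene',):
    s=snap(n);cv2.imwrite('pics/end.png',s['image'])"
```

```text
t: 20.12
tool_pos: [0.5307, -0.1557, 0.144]
eef_rot: [3.142, -0.0, 1.451]
ft_force: [-0.5, 0.7, 0.4]
grip_width: 0.19
t 22.125 F [-0.7  -0.05  0.22] sd [0.55 0.48 0.44] Fn 0.49 sem 0.08 pos [ 0.5307 -0.1557  0.144 ]
```

View pics/end.png

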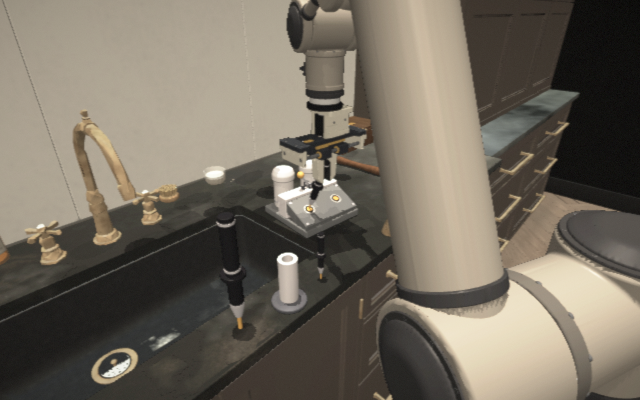

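The force fell a little, from 0.88 to 0.49 N, so I'll check whether that is noise or the pen creeping.

```bash
python3 -c "
from ft import *
ft(40);ft(40)
s=snap('scene');cv2.imwrite('pics/s13.png',cv2.resize(s['image'][140:220,290:345],None,fx=7.5,fy=7.5,interpolation=cv2.INTER_CUBIC))"
```

```text
t 24.175 F [-0.73 -0.13  0.58] sd [0.47 0.46 0.44] Fn 0.83 sem 0.08 pos [ 0.5307 -0.1557  0.144 ]
t 26.175 F [-0.78  0.02  0.58] sd [0.43 0.59 0.49] Fn 0.85 sem 0.08 pos [ 0.5307 -0.1557  0.1441]
```

View pics/s13.png

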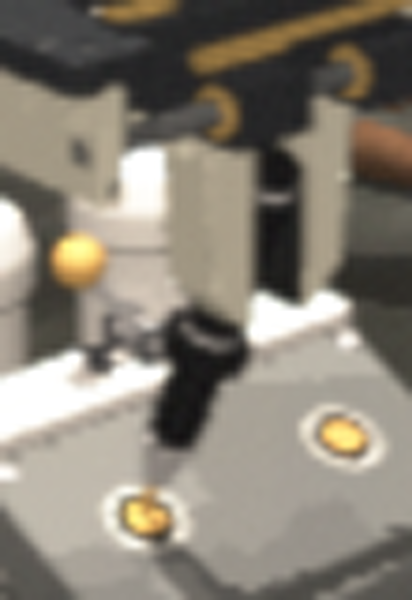

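The force is back at 0.83–0.85 N, which is about 1.7 N above the free-air baseline, so the dip was noise. The picture hasn't changed either, so I'm handing the job in.

```bash
python3 -c "
from workcell import ticket
print(ticket.sign_off())"
```

```text
the job is handed in; nothing more can be done
None
```

The job is handed in with the pen's tip held on the left stud, the side the lever leans to. I took the pen from its stand and tilted it in the grip by pushing its lower barrel against the outside of the stand's tube.

- **Press:** the last two force averages put it about 1.7 N above the free-air reading, so the tip is about 4.9 mm in, close to half-way. One earlier average suggested 3.9 mm; the next two did not repeat it.
- **Steadiness:** the arm held the same pose from t = 17 s to 26 s, and the pictures at 19 s and 26 s look the same.
- **Squareness:** the tilt reads about 24° in the images against 25° wanted. Working from the grip point instead gives up to about 26.5°, so I take it as square to within 1–2°.
- **Position:** the tip should be within about 2 mm of the stud's centre. I could not confirm that from above, because the arm blocked the top camera.
- **Other things:** the lever stayed on the left and I saw no contact with it or the right stud. The path stayed clear of the jigger and bottle, but the arm hid them in the last full picture, so I did not see them again at the end.

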